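# Catch a set of coat toggles from the bench feeder

## Task

Draw the grey tray out from under the low rack, set it down on the table and let go, then take it again by its long handle. Hold it under the feeder's chute and raise the gate with the tray's own rim (the hand must not touch the gate), keeping the tray up until all three toggles have slid into it and none has dropped past. Lower it so that the gate falls shut, and set the filled tray down upright in the middle of the cardboard square, all three toggles in it, without disturbing the other things on the table.

Things in the scene. Friction and masses are not known exactly. Their poses are not given: they have to be found in the camera images.
- tray: Open grey plastic tray, outside 120 (x) x 90 (y) x 60 high, walls and floor 4, 160 g. Origin: underside centre, z up. Long handle, 16 x 16, from the middle of the -x wall to x=-145, centre line 44 above the underside; short lug of same section and height on the +x wall to x=+95. Starts on the table, handle and half its length under the rack, lug outward.
- rack: Low fixed plywood rack, 170 deep (x) x 260 wide (y): a board with underside 78 and top 90 above the table, on side walls (10 thick, at y=+-125) and a back wall at +x. Open front edge at x=-85, facing own -x. Foam and a cardboard tub stand on the rear half of the board, up to 180 high. Origin: on the table under the board's middle.
- feeder: Fixed feeder: open-topped aluminium chute, 34 wide, 190 long, tilted 26 degrees, on two posts (from x=+70 on) and a base plate 12 high (x=+60 to +270, 130 wide). Origin: on the table under the chute's lower end (lip); chute floor is 185 high there and climbs toward own +x, so pieces leave toward -x. Guide frame at the lip, 286 high.
- gate (a joint): Lift of the feeder's steel gate in m: 0 shut, 0.05 top stop; falls shut by its own 120 g. An upright plate 104 wide just in front of the lip (feeder x -6 to -3), with a leg at each side hanging down to a flat level foot. Toggles get out once it is up about 25 mm; lift it 35 to 40 mm.
- gate_feet (a point): Midway between the two gate feet, level with their undersides (105 above the table when shut); rises with the gate. Each foot is 60 long (feeder x -56 to +4), 32 wide (31 to 63 off the middle in feeder y), 5 thick. With its handle toward the feeder's -x, the tray's long side walls come under both feet; toggles fall between the feet.
- board: Fixed flat square of brown cardboard, 140 x 140 x 4, lying on the table: where the filled tray is to be put. Origin: centre of its underside.
- toggle1: Chunky wooden coat toggle, a block 26 x 22 x 20, 15 g, origin at its centre; number 1 of 3 lying in single file in the chute, counted from the gate up.
- toggle2: Chunky wooden coat toggle, a block 26 x 22 x 20, 15 g, origin at its centre; number 2 of 3 lying in single file in the chute, counted from the gate up.
- toggle3: Chunky wooden coat toggle, a block 26 x 22 x 20, 15 g, origin at its centre; number 3 of 3 lying in single file in the chute, counted from the gate up.
- weight1: Bystander: steel pattern weight, round, 48 across, 42 high with knob, on the robot's side. Origin: underside centre.
- weight2: Bystander: the same pattern weight, on the far side.
- cone: Bystander: cone of thread, 64 across the foot, 120 high. Origin: underside centre.
- chalk: Bystander: tailor's chalk block 50 x 35 x 18, lying near the front of the feeder. Origin: underside centre.
- pin_dish: Bystander: small round steel pin dish, 84 across, 28 high. Origin: underside centre.
- foam: Bystander: stepped cream foam block, 90 x 90, 70 high. Origin: underside centre.
Mind the look-alikes: they are no part of the job. Several things look just like the tray: the one meant starts farthest from the robot's base.

How it is judged:
By the outcome, as a careful person would: the job done as asked, in the order asked, and still so for the second after the job is handed in, with the robot touching nothing.
It also fails if it takes over 64 s, if anything falls off the work surface, if the arm or the gripper's body presses on something with over 40 N, if the wrist force passes 120 N, or if a joint passes its speed limit or range.

## Robot

A 6-joint arm with a two-finger parallel gripper is mounted at the origin on the work surface. World frame = base frame: x ahead of the robot, y to its left, z up, the work surface at z = 0. Lengths are in m, angles in degrees, forces in N, time in s.
With the tool pointing down it reaches from about 0.4 to 0.825 m from the base axis. Payload 7 kg.
Tool frame: the origin (TCP) lies between the finger pads; the fingertips stand 11 mm ahead of it and the grasp point (between the pads) lies 8 mm behind it; z points along the fingers, y is the direction in which the jaws open and shut (so a half turn about z gives the same grasp; the last joint's range is limited). The gripper opens to 88 mm and grips with 3 to 60 N. Pads are 19 mm wide; open, the fingers measure 130 mm over their backs; the gripper's body (78 mm by 193 mm) begins 47 mm behind the grasp point.
Start: joints at [93.226, 20.546, 0.682, 0, -70.136, -16.507], TCP at [0.155, 0.657, 0.208] pointing down, gripper open.
Joint ranges: [-176.03, 176.03], [-82.01, 121.73], [-58.28, 71.71], [-173.87, 95.51], [-174.79, -0.11], [-173.66, 173.66]. Speed limits (degrees/s): [136.94, 136.94, 172.46, 180, 180, 180].

## Interface

Orientations are given as [roll, pitch, yaw] about the fixed x, y, z axes, in that order (R = Rz(yaw) Ry(pitch) Rx(roll)).
In Python, from plant import r gives the robot as it stands.
- The arm moves only by the shell command python3 -m inch 'ROWS' [OPENING] [FORCE]. ROWS is JSON, a list of rows, each an object of numbers: "x", "y", "z": the shift along the tool's x, y, z as a fraction of full scale; "yaw": the turn about the tool's z as a fraction of full scale. In form: [{"x": .., "y": .., "z": .., "yaw": ..}, ...]. A call has 1 to 5 rows; each row shifts and turns the pose as measured when the row begins, along the tool's axes as they then stand; what a row does not reach is not made up. Full scale, the value 1, is 0.025 m for a shift and 4 degrees for a turn. A row lasts 1/12 s, in which the tool goes at most 41.7 mm and 7.16 degrees, less where a joint would pass 70% of its speed; a pose out of reach is approached as far as the arm can. A call with a number of a shift or a turn outside -1 to 1 is refused whole. A call with a gripper value outside its range is refused whole. OPENING is the opening, from -1 (shut) to 1 (fully open), set as the call begins (- or left out, the last holds). The fingers move at their own pace and stop on an object; FORCE is the grip in N (left out, the last holds). Time passes only in rows, so rows that do not move let the fingers close. It gives the time, the measured TCP pose, the force and the opening at its end, in the units of the state.
- r.get_state(): the state, without advancing time (a new reading comes with each control period).
- r.capture(name): name is "side" or "top" or "wrist"; returns (picture, depth): 384x512x3 uint8, red, green, blue; 384x512 float32, m along the optical axis (not along the pixel's ray), 0 where there is no reading.
- r.camera_info(name): a dict with "mtx" (3x3 intrinsics, pixels), "pose" (4x4, takes a point from camera to world coordinates). Camera axes: x right, y down, z forward; pixel columns grow to the right and rows downward; lengths in m; the calibration is good to about 2 mm. A picture is of the moment at which its call begins: read the wrist's pose just before it. camera_info takes no time and is no camera call; for the wrist camera it gives the pose at the moment of the call.
- r.close_job(): hands the job in, once; it reports no verdict.
The state is a dict: "time_s": time; "joints": joint angles; "qd": joint speeds; "joint_torque": joint torques, N m; "tcp_pos": TCP position; "eef_rot": TCP orientation; "contact_force": force on the tool from outside, world axes, zero at the start; "moment": the same for the moment, N m; "gripper_width": finger opening in m.
Only numpy, scipy, OpenCV 4.12 (cv2) and the standard library are available. Lean on these libraries where they do the work, as an engineer would, in place of code of your own. Each camera call takes 0.05 s, during which the arm holds its last target. There are 200 camera calls.

## Working session

There is one attempt and no reset: what is moved stays moved. The work goes in short steps, Python scripts to look and compute and a shell command to move; the robot and the scene stay as the last step left them, time stands still between calls to the robot, and variables do not carry over. Pictures are saved under pics/ and viewed, about 8 in all and at most 12, crops included, and the job is handed in when it is done.

```bash
ls; mkdir -p pics; cat > h.py <<'E'
import numpy as np, cv2
from plant import r
def snap(name, tag):
    info=r.camera_info(name); img,d=r.capture(name)
    np.savez(f'pics/{tag}.npz',img=img,d=d,K=np.array(info['mtx']),T=np.array(info['pose']))
    cv2.imwrite(f'pics/{tag}.png',img[:,:,::-1]); return img,d,np.array(info['mtx']),np.array(info['pose'])
def world(d,K,T):
    v,u=np.mgrid[:d.shape[0],:d.shape[1]]
    P=np.stack([(u-K[0,2])/K[0,0]*d,(v-K[1,2])/K[1,1]*d,d],-1)
    W=P@T[:3,:3].T+T[:3,3]; W[d==0]=np.nan; return W
E
python3 - <<'E'
from h import *
a=snap('top','top0');b=snap('side','side0')
for x in (a,b): print(x[2].round(1).tolist(),x[3].round(3).tolist())
s=r.get_state();print(s['time_s'],s['eef_rot'],s['tcp_pos'])
E
```

```text
pics
[[354.5, 0.0, 258.8], [0.0, 354.5, 191.7], [0.0, 0.0, 1.0]] [[0.055, -0.971, 0.234, 0.28], [-0.998, -0.053, 0.016, -0.001], [-0.003, -0.234, -0.972, 1.129], [0.0, 0.0, 0.0, 1.0]]
[[376.4, 0.0, 255.2], [0.0, 376.4, 195.0], [0.0, 0.0, 1.0]] [[0.978, -0.12, 0.174, 0.304], [-0.21, -0.504, 0.838, -1.075], [-0.013, -0.855, -0.518, 0.823], [0.0, 0.0, 0.0, 1.0]]
0.1 [ 1.79913844e+02 -1.03397057e-02 -1.32851757e+01] [0.15498596 0.65650188 0.20719889]
```

View pics/top0.png

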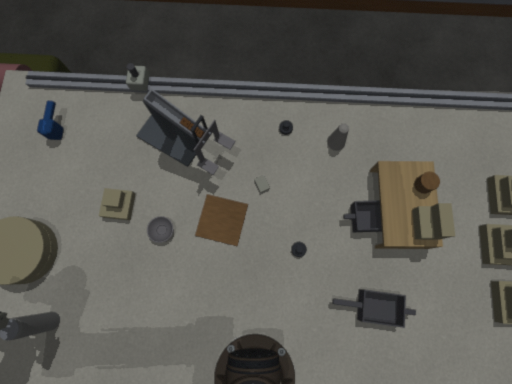

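View pics/side0.png

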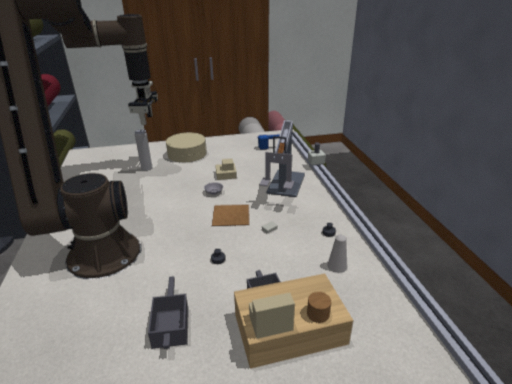

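Candidate trays in the top picture: A at (367,217), half under the rack with its lug toward (347,216), and B at (381,307), in the open and nearer the base (~255,375). A is the farther one and is the one under the rack, so I choose A. Next I'll measure and make a close crop.

```bash
python3 - <<'E'
from h import *
Z=np.load('pics/top0.npz');W=world(Z['d'],Z['K'],Z['T']);img=Z['img']
for n,(u,v) in dict(table=(300,200),trayAfloor=(370,217),lug=(348,216),handB=(345,302),trayB=(380,308),rackTL=(381,166),rackBL=(385,245),rackmid=(395,200),board=(222,220),w1=(299,249),w2=(286,127),cone=(343,130),chalk=(262,185),dish=(161,230),foam=(116,205),foot1=(226,141),foot2=(210,167),chute=(185,122),guide=(204,135)).items(): print(n,W[v,u].round(3), np.hypot(*W[v,u,:2]).round(3))
a=cv2.resize(img[60:260,120:280],(640,800),interpolation=3)[:600]
b=cv2.resize(img[60:210,130:280],(600,600),interpolation=cv2.INTER_CUBIC)
c=cv2.resize(img[180:255,330:380],(200,300),interpolation=cv2.INTER_CUBIC)
o=np.zeros((600,800,3),np.uint8);o[:,:600]=b;o[:300,600:]=c
cv2.imwrite('pics/crop1.png',o[:,:,::-1])
E
```

```text
table [ 0.531 -0.119  0.001] 0.545
trayAfloor [ 0.487 -0.344  0.005] 0.596
lug [ 0.477 -0.262  0.054] 0.544
handB [ 0.224 -0.252  0.054] 0.337
trayB [ 0.21  -0.369  0.005] 0.424
rackTL [ 0.632 -0.355  0.088] 0.725
rackBL [ 0.391 -0.36   0.091] 0.531
rackmid [ 0.526 -0.393  0.093] 0.657
board [0.452 0.129 0.002] 0.47
w1 [ 0.37  -0.115  0.045] 0.387
w2 [ 0.771 -0.062  0.032] 0.773
cone [ 0.731 -0.232  0.12 ] 0.767
chalk [0.571 0.007 0.016] 0.571
dish [0.409 0.319 0.009] 0.519
foam [0.47  0.449 0.069] 0.65
foot1 [0.679 0.124 0.112] 0.69
foot2 [0.594 0.166 0.109] 0.617
chute [0.68  0.225 0.234] 0.717
guide [0.648 0.171 0.227] 0.67
```

View pics/crop1.png

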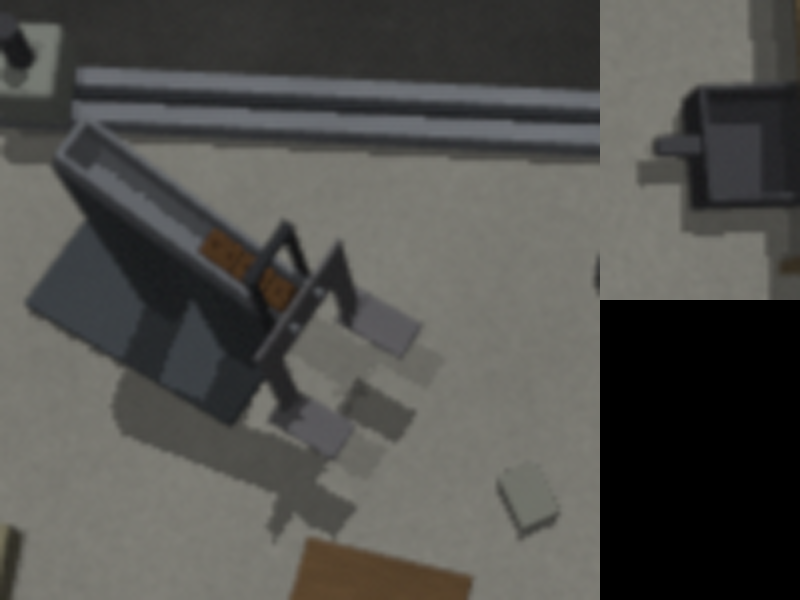

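The crop shows tray A with its lug at crop (678,145), so the choice holds. Gate feet are at crop (388,322) and (318,427), the toggles sit behind the gate at (250,270), and the chalk is at (528,497). Next step is fitting poses.

```bash
cat >> h.py <<'E'
def rect(W,m,name):
    c=m.astype(np.uint8); n,l,s,_=cv2.connectedComponentsWithStats(c)
    k=1+np.argmax(s[1:,4]); P=W[l==k][:,:2].astype(np.float32)
    (cx,cy),(w,h),a=cv2.minAreaRect(P)
    print(name,'c',round(cx,4),round(cy,4),'size',round(w,3),round(h,3),'ang',round(a,1),'n',len(P),'z',np.median(W[l==k][:,2]).round(3)); return P
def box(W,x0,x1,y0,y1,z0,z1): return (W[...,0]>x0)&(W[...,0]<x1)&(W[...,1]>y0)&(W[...,1]<y1)&(W[...,2]>z0)&(W[...,2]<z1)
E
python3 - <<'E'
from h import *
for t in ('top0','side0'):
    print(t)
    Z=np.load(f'pics/{t}.npz');W=world(Z['d'],Z['K'],Z['T']);img=Z['img'];hsv=cv2.cvtColor(img,cv2.COLOR_RGB2HSV)
    rect(W,box(W,.63,.73,.08,.16,.1,.12),'footR')
    rect(W,box(W,.55,.64,.1,.22,.1,.12),'footL')
    rect(W,box(W,.35,.56,.05,.22,-.01,.012)&(hsv[...,1]>100),'board')
    rect(W,box(W,.5,.9,.1,.5,.009,.02)&(hsv[...,2]<90),'baseplate')
    rect(W,box(W,.4,.56,-.305,-.2,.045,.065),'lug')
    rect(W,box(W,.4,.56,-.36,-.2,.045,.068),'tray rim')
    rect(W,box(W,.3,.7,-.7,-.3,.08,.1),'rack')
    rect(W,box(W,.5,.62,-.05,.05,.008,.03),'chalk')
    rect(W,box(W,.33,.41,-.16,-.07,.008,.06),'w1')
    rect(W,box(W,.7,.8,-.1,-.02,.008,.06),'w2')
    rect(W,box(W,.68,.78,-.3,-.16,.01,.2),'cone')
    rect(W,box(W,.1,.3,-.45,-.1,.03,.1),'trayB')
E
```

```text
top0
footR c 0.6821 0.129 size 0.057 0.033 ang 60.6 n 181 z 0.11
footL c 0.6004 0.1752 size 0.062 0.032 ang 63.0 n 200 z 0.111
board c 0.4535 0.1313 size 0.135 0.136 ang 79.3 n 1749 z 0.005
baseplate c 0.71 0.3311 size 0.209 0.087 ang 60.6 n 1034 z 0.013
lug c 0.4812 -0.2756 size 0.055 0.09 ang 89.6 n 158 z 0.054
tray rim c 0.4832 -0.3042 size 0.091 0.113 ang 4.7 n 237 z 0.057
rack c 0.5236 -0.4352 size 0.261 0.173 ang 2.6 n 3754 z 0.091
chalk c 0.577 0.0096 size 0.05 0.034 ang 28.9 n 164 z 0.018
w1 c 0.3722 -0.1167 size 0.045 0.046 ang 48.6 n 187 z 0.02
w2 c 0.7764 -0.0614 size 0.043 0.045 ang 0.0 n 152 z 0.021
cone c 0.7323 -0.23 size 0.055 0.047 ang 90.0 n 379 z 0.071
trayB c 0.2166 -0.3326 size 0.235 0.09 ang 85.6 n 671 z 0.053
side0
footR c 0.6846 0.1284 size 0.06 0.033 ang 63.8 n 82 z 0.111
footL c 0.6021 0.1722 size 0.061 0.032 ang 60.6 n 79 z 0.112
board c 0.453 0.1267 size 0.141 0.131 ang 78.9 n 656 z 0.006
baseplate c 0.708 0.2756 size 0.114 0.124 ang 61.5 n 195 z 0.014
lug c 0.4832 -0.2779 size 0.091 0.052 ang 0.8 n 205 z 0.055
tray rim c 0.4829 -0.2868 size 0.092 0.07 ang 4.8 n 227 z 0.056
rack c 0.5246 -0.4353 size 0.261 0.175 ang 2.4 n 3584 z 0.091
chalk c 0.5796 0.0065 size 0.053 0.037 ang 22.9 n 116 z 0.018
w1 c 0.3748 -0.1202 size 0.046 0.044 ang 69.3 n 161 z 0.022
w2 c 0.7798 -0.0672 size 0.038 0.046 ang 48.1 n 130 z 0.021
cone c 0.7375 -0.2427 size 0.048 0.046 ang 7.8 n 533 z 0.064
trayB c 0.2179 -0.3335 size 0.232 0.091 ang 85.5 n 1035 z 0.052
```

```bash
python3 -m inch '[{"yaw":1},{"yaw":1},{"yaw":1},{"yaw":1},{"yaw":1}]' 1 20; python3 -m inch '[{"yaw":1},{"yaw":1},{"yaw":1},{"yaw":1},{"yaw":1}]' ; python3 -m inch '[{"yaw":1},{"yaw":1},{"yaw":1},{"yaw":1},{"yaw":1}]'; python3 -m inch '[{"yaw":1},{"yaw":1},{"yaw":1}]'
```

```text
validation failed for argument at $[0]...
validation failed for argument at $[0]...
validation failed for argument at $[0]...
validation failed for argument at $[0]...
```

Rows evidently need every key.

```bash
python3 -m inch '[{"x":0,"y":0,"z":0,"yaw":1},{"x":0,"y":0,"z":0,"yaw":1},{"x":0,"y":0,"z":0,"yaw":1},{"x":0,"y":0,"z":0,"yaw":1},{"x":0,"y":0,"z":0,"yaw":1}]' 1 20; python3 -m inch '[{"x":0,"y":0,"z":0,"yaw":1},{"x":0,"y":0,"z":0,"yaw":1},{"x":0,"y":0,"z":0,"yaw":1},{"x":0,"y":0,"z":0,"yaw":1},{"x":0,"y":0,"z":0,"yaw":1}]'
```

```text
time_s: 0.52
tcp_pos: [0.1547, 0.655, 0.2043]
eef_rot: [179.7, -0.2, -34.0]
contact_force: [-0.2, 0.5, 0.2]
gripper_width: 0.0878
time_s: 0.93
tcp_pos: [0.1543, 0.6534, 0.2013]
eef_rot: [179.5, -0.5, -55.1]
contact_force: [-0.6, -1.4, -0.6]
gripper_width: 0.0875
```

```bash
python3 -m inch '[{"x":1,"y":-0.8,"z":-0.03,"yaw":1},{"x":1,"y":-0.8,"z":-0.03,"yaw":1},{"x":1,"y":-0.8,"z":-0.03,"yaw":1},{"x":1,"y":-0.8,"z":-0.03,"yaw":1},{"x":1,"y":-0.8,"z":-0.03,"yaw":1}]'; python3 -m inch '[{"x":1,"y":-0.8,"z":-0.03,"yaw":1},{"x":1,"y":-0.8,"z":-0.03,"yaw":1},{"x":1,"y":0,"z":-0.03,"yaw":0},{"x":1,"y":0,"z":-0.03,"yaw":0},{"x":1,"y":0,"z":-0.03,"yaw":0}]'
```

```text
time_s: 1.35
tcp_pos: [0.2976, 0.5869, 0.2018]
eef_rot: [179.6, -0.9, -75.6]
contact_force: [1.1, 0.6, 0.2]
gripper_width: 0.0876
time_s: 1.77
tcp_pos: [0.3615, 0.4654, 0.2031]
eef_rot: [179.6, -1.3, -84.6]
contact_force: [-0.2, 0.2, 0.5]
gripper_width: 0.0879
```

```bash
python3 -m inch '[{"x":1,"y":-0.07,"z":-0.02,"yaw":0},{"x":1,"y":-0.07,"z":-0.02,"yaw":0},{"x":1,"y":-0.07,"z":-0.02,"yaw":0},{"x":1,"y":-0.07,"z":-0.02,"yaw":0},{"x":1,"y":-0.07,"z":-0.02,"yaw":0}]'; python3 -m inch '[{"x":1,"y":-0.07,"z":-0.02,"yaw":0},{"x":1,"y":-0.07,"z":-0.02,"yaw":0},{"x":1,"y":-0.07,"z":-0.02,"yaw":0},{"x":1,"y":-0.07,"z":-0.02,"yaw":0},{"x":1,"y":-0.07,"z":-0.02,"yaw":0}]'; python3 -m inch '[{"x":1,"y":-0.07,"z":-0.02,"yaw":0},{"x":1,"y":-0.07,"z":-0.02,"yaw":0},{"x":1,"y":-0.07,"z":-0.02,"yaw":0},{"x":1,"y":-0.07,"z":-0.02,"yaw":0},{"x":1,"y":-0.07,"z":-0.02,"yaw":0}]'; python3 -m inch '[{"x":1,"y":-0.07,"z":-0.02,"yaw":0},{"x":1,"y":-0.07,"z":-0.02,"yaw":0},{"x":1,"y":-0.07,"z":-0.02,"yaw":0},{"x":1,"y":-0.07,"z":-0.02,"yaw":0},{"x":1,"y":-0.07,"z":-0.02,"yaw":0}]'
```

```text
time_s: 2.18
tcp_pos: [0.3817, 0.3339, 0.2065]
eef_rot: [179.4, -1.5, -84.6]
contact_force: [0.6, 0.6, 0.4]
gripper_width: 0.088
time_s: 2.6
tcp_pos: [0.4011, 0.203, 0.2113]
eef_rot: [179.3, -1.5, -84.6]
contact_force: [0.2, 0.1, -0.2]
gripper_width: 0.0877
time_s: 3.02
tcp_pos: [0.4201, 0.0726, 0.2167]
eef_rot: [179.2, -1.5, -84.5]
contact_force: [0.6, 0.5, -0.2]
gripper_width: 0.0873
time_s: 3.43
tcp_pos: [0.4393, -0.0575, 0.2223]
eef_rot: [179.2, -1.5, -84.5]
contact_force: [1.1, -0.2, -0.2]
gripper_width: 0.0878
```

```bash
python3 -m inch '[{"x":1,"y":-0.2,"z":0.1,"yaw":0},{"x":1,"y":-0.2,"z":0.1,"yaw":0},{"x":1,"y":-0.2,"z":0.1,"yaw":0},{"x":1,"y":-0.2,"z":0.1,"yaw":0},{"x":0.7,"y":0,"z":0.1,"yaw":0}]'; python3 - <<'E'
from h import *
img,d,K,T=snap('wrist','w1');W=world(d,K,T);print(T.round(3).tolist(),r.get_state()['tcp_pos'])
rect(W,box(W,.4,.56,-.36,-.2,.045,.068),'tray rim')
rect(W,box(W,.46,.50,-.282,-.2,.045,.068),'lug')
rect(W,box(W,.3,.7,-.7,-.3,.08,.1),'rack')
E
```

```text
time_s: 3.85
tcp_pos: [0.4702, -0.1801, 0.2123]
eef_rot: [179.3, -1.5, -84.5]
contact_force: [1.0, -0.7, 0.9]
gripper_width: 0.0877
[[-0.995, -0.088, -0.039, 0.48], [-0.095, 0.958, 0.27, -0.255], [0.013, 0.272, -0.962, 0.391], [0.0, 0.0, 0.0, 1.0]] [ 0.46968636 -0.18166283  0.21155682]
tray rim c 0.4821 -0.3015 size 0.09 0.107 ang 5.5 n 1871 z 0.059
lug c 0.4847 -0.265 size 0.027 0.036 ang 5.9 n 526 z 0.052Traceback (most recent call last):
  File "<stdin>", line 5, in <module>
  File "h.py", line 13, in rect
    k=1+np.argmax(s[1:,4]); P=W[l==k][:,:2].astype(np.float32)
        ~~~~~~~~~^^^^^^^^^
    return _wrapfunc(a, 'argmax', axis=axis, out=out, **kwds)
    return bound(*args, **kwds)
ValueError: attempt to get argmax of an empty sequence
```

View pics/w1.png

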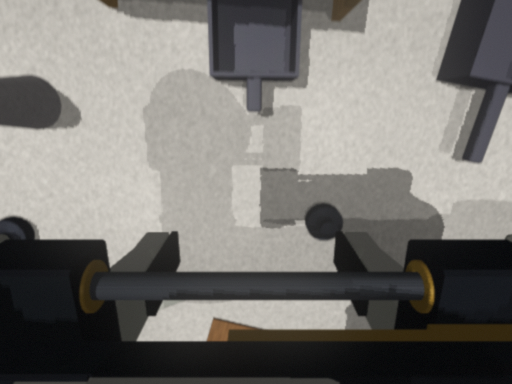

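The wrist view shows the lug from (255,78) to its tip (255,110), with the tray rim corners at (210,75) and (300,78). Weight1 is at (323,222) and tray B lies to the right at (490,90).

```bash
python3 - <<'E'
from h import *
Z=np.load('pics/w1.npz');W=world(Z['d'],Z['K'],Z['T'])
m=box(W,.4,.56,-.40,-.2,.045,.068)
for y in np.arange(-.34,-.235,.006):
    p=W[m&(abs(W[...,1]-y)<.003)]
    if len(p):print(y.round(3),p[:,0].min().round(4),p[:,0].max().round(4),p[:,0].mean().round(4),len(p))
print(W[m][:,1].max())
E
```

```text
-0.34 0.4404 0.5307 0.487 91
-0.334 0.4403 0.5305 0.486 80
-0.328 0.4393 0.5292 0.4844 80
-0.322 0.4386 0.5289 0.4824 83
-0.316 0.4387 0.5284 0.4847 78
-0.31 0.4381 0.5284 0.4852 78
-0.304 0.4372 0.5268 0.48 78
-0.298 0.4366 0.5266 0.4836 71
-0.292 0.4365 0.5264 0.4809 82
-0.286 0.436 0.5259 0.474 338
-0.28 0.4725 0.5255 0.4983 254
-0.274 0.472 0.487 0.4795 88
-0.268 0.4712 0.4865 0.4789 91
-0.262 0.4707 0.486 0.4784 88
-0.256 0.4701 0.4855 0.4778 90
-0.25 0.4699 0.4849 0.4779 73
-0.24749017719766955
```

```bash
python3 -m inch '[{"x":0.75,"y":0,"z":1,"yaw":0},{"x":0.75,"y":0,"z":1,"yaw":0},{"x":0.75,"y":0,"z":1,"yaw":0},{"x":0.7,"y":0,"z":1,"yaw":0}]';  python3 -m inch '[{"x":0,"y":0,"z":1,"yaw":0},{"x":0,"y":0,"z":0.5,"yaw":0}]'
```

```text
time_s: 4.23
tcp_pos: [0.4792, -0.2612, 0.1153]
eef_rot: [179.8, -1.6, -84.6]
contact_force: [1.3, -0.3, -0.1]
gripper_width: 0.0877
time_s: 4.4
tcp_pos: [0.4771, -0.2649, 0.0732]
eef_rot: [179.6, -1.5, -84.8]
contact_force: [-0.7, -0.0, 0.3]
gripper_width: 0.0881
```

```bash
python3 -m inch '[{"x":-0.1,"y":-0.1,"z":0.9,"yaw":0},{"x":-0.1,"y":0,"z":0.6,"yaw":0}]'; python3 -m inch '[{"x":0,"y":0,"z":0,"yaw":0},{"x":0,"y":0,"z":-0.02,"yaw":0},{"x":0,"y":0,"z":-0.02,"yaw":0},{"x":0,"y":0,"z":-0.02,"yaw":0},{"x":0,"y":0,"z":-0.02,"yaw":0}]' -1 30;python3 -m inch '[{"x":0,"y":0,"z":-0.02,"yaw":0},{"x":0,"y":0,"z":-0.02,"yaw":0},{"x":0,"y":0,"z":-0.02,"yaw":0}]'
```

```text
time_s: 4.57
tcp_pos: [0.478, -0.2616, 0.033]
eef_rot: [179.5, -1.5, -84.9]
contact_force: [-0.1, -0.1, -0.6]
gripper_width: 0.0876
time_s: 4.98
tcp_pos: [0.4759, -0.2611, 0.0334]
eef_rot: [179.1, -1.4, -84.9]
contact_force: [0.3, -0.9, -0.1]
gripper_width: 0.0597
time_s: 5.23
tcp_pos: [0.4778, -0.2612, 0.0378]
eef_rot: [179.4, -1.5, -84.9]
contact_force: [0.6, -0.2, -0.1]
gripper_width: 0.0397
```

```bash
python3 -m inch '[{"x":0,"y":0,"z":0.03,"yaw":0},{"x":0,"y":0,"z":0,"yaw":0},{"x":0,"y":0,"z":0,"yaw":0},{"x":0,"y":0,"z":0,"yaw":0},{"x":0,"y":0,"z":0,"yaw":0}]' -1 40;python3 -m inch '[{"x":0,"y":0,"z":0,"yaw":0},{"x":0,"y":0,"z":0,"yaw":0}]'
```

```text
time_s: 5.65
tcp_pos: [0.4784, -0.2613, 0.0381]
eef_rot: [179.5, -1.5, -84.9]
contact_force: [0.2, -0.6, -0.4]
gripper_width: 0.0066
time_s: 5.82
tcp_pos: [0.4782, -0.2613, 0.0379]
eef_rot: [179.5, -1.5, -84.9]
contact_force: [-1.0, 0.4, -0.0]
gripper_width: 0.0006
```

```bash
python3 - <<'E'
from h import *
img,d,K,T=snap('wrist','w2')
a=snap('side','s2')[0]
W=world(d,K,T)
m=box(W,.4,.56,-.40,-.2,.045,.068)
for y in np.arange(-.34,-.235,.01):
    p=W[m&(abs(W[...,1]-y)<.003)]
    if len(p):print(y.round(3),p[:,0].min().round(4),p[:,0].max().round(4),len(p))
b=cv2.resize(a[230:350,200:340],(560,480),interpolation=cv2.INTER_CUBIC)
o=np.zeros((480,800,3),np.uint8);o[:,:560]=b;o[:180,560:]=cv2.resize(img,(240,180))
cv2.imwrite('pics/c2.png',o[:,:,::-1])
E
```

```text
-0.34 0.4403 0.5311 401
-0.33 0.4395 0.5303 379
-0.32 0.4387 0.5291 359
-0.31 0.4378 0.5286 331
-0.3 0.4367 0.5275 325
-0.29 0.4361 0.5268 960
-0.28 0.4726 0.5253 481
-0.27 0.4634 0.4954 618
-0.26 0.4777 0.4788 18
-0.25 0.4769 0.4778 11
```

View pics/c2.png

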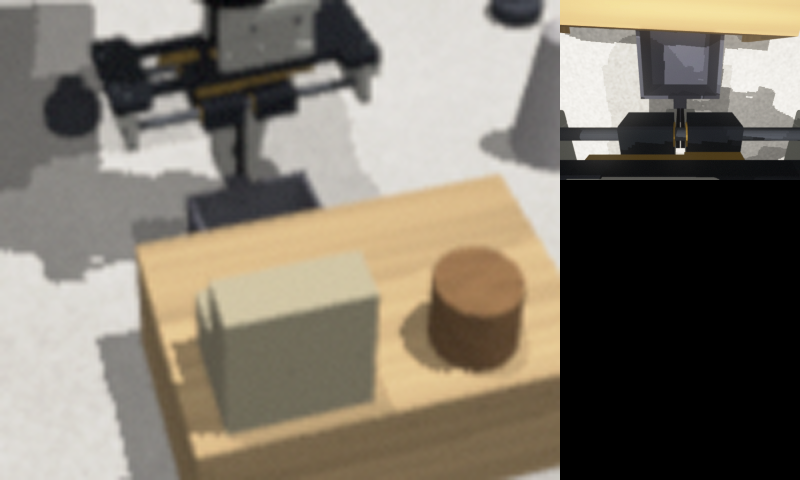

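The side view shows the jaws down in front of the tray. The wrist inset shows the pads at about (680,135) and the tray unmoved. The opening reads 0, so I need a closer look.

```bash
python3 - <<'E'
from h import *
Z=np.load('pics/w2.npz');img=Z['img'];W=world(Z['d'],Z['K'],Z['T'])
cv2.imwrite('pics/c3.png',cv2.resize(img[190:350,160:360],(800,640),interpolation=cv2.INTER_CUBIC)[:600,:,::-1])
for v in range(195,345,8): print(v,[tuple((W[v,u]*1000).round().tolist()) for u in (240,250,256,262,272)])
E
```

```text
195 [(490.0, -286.0, 43.0), (484.0, -286.0, 44.0), (481.0, -287.0, 45.0), (477.0, -287.0, 43.0), (472.0, -288.0, 44.0)]
203 [(490.0, -286.0, 58.0), (484.0, -286.0, 59.0), (481.0, -287.0, 59.0), (478.0, -287.0, 58.0), (473.0, -288.0, 60.0)]
211 [(490.0, -261.0, -0.0), (484.0, -280.0, 53.0), (480.0, -280.0, 52.0), (477.0, -280.0, 52.0), (467.0, -263.0, 0.0)]
219 [(490.0, -254.0, -1.0), (483.0, -275.0, 52.0), (480.0, -275.0, 52.0), (477.0, -275.0, 52.0), (466.0, -257.0, 1.0)]
227 [(489.0, -249.0, 1.0), (483.0, -270.0, 52.0), (479.0, -270.0, 51.0), (476.0, -271.0, 53.0), (465.0, -250.0, -0.0)]
235 [(488.0, -270.0, 65.0), (483.0, -269.0, 62.0), (479.0, -265.0, 52.0), (476.0, -270.0, 63.0), (471.0, -272.0, 65.0)]
243 [(487.0, -296.0, 131.0), (483.0, -269.0, 72.0), (479.0, -260.0, 51.0), (476.0, -269.0, 71.0), (478.0, -297.0, 132.0)]
251 [(487.0, -296.0, 136.0), (482.0, -268.0, 80.0), (nan, nan, nan), (477.0, -269.0, 80.0), (478.0, -296.0, 136.0)]
259 [(487.0, -296.0, 140.0), (482.0, -268.0, 88.0), (478.0, -250.0, 52.0), (477.0, -270.0, 90.0), (478.0, -296.0, 140.0)]
267 [(487.0, -296.0, 14
[... 515 characters left out ...]
.0, 140.0), (481.0, -283.0, 140.0), (480.0, -284.0, 141.0), (478.0, -288.0, 146.0)]
307 [(486.0, -285.0, 147.0), (481.0, -253.0, 102.0), (471.0, -180.0, -0.0), (476.0, -254.0, 102.0), (477.0, -285.0, 146.0)]
315 [(486.0, -283.0, 147.0), (481.0, -249.0, 102.0), (470.0, -171.0, -1.0), (476.0, -251.0, 103.0), (477.0, -283.0, 146.0)]
323 [(485.0, -280.0, 146.0), (475.0, -165.0, 1.0), (470.0, -165.0, 0.0), (465.0, -165.0, 1.0), (477.0, -281.0, 147.0)]
331 [(485.0, -279.0, 149.0), (483.0, -280.0, 149.0), (481.0, -281.0, 150.0), (480.0, -281.0, 150.0), (477.0, -281.0, 150.0)]
339 [(485.0, -280.0, 152.0), (483.0, -280.0, 152.0), (481.0, -280.0, 152.0), (480.0, -281.0, 153.0), (477.0, -280.0, 152.0)]
```

View pics/c3.png

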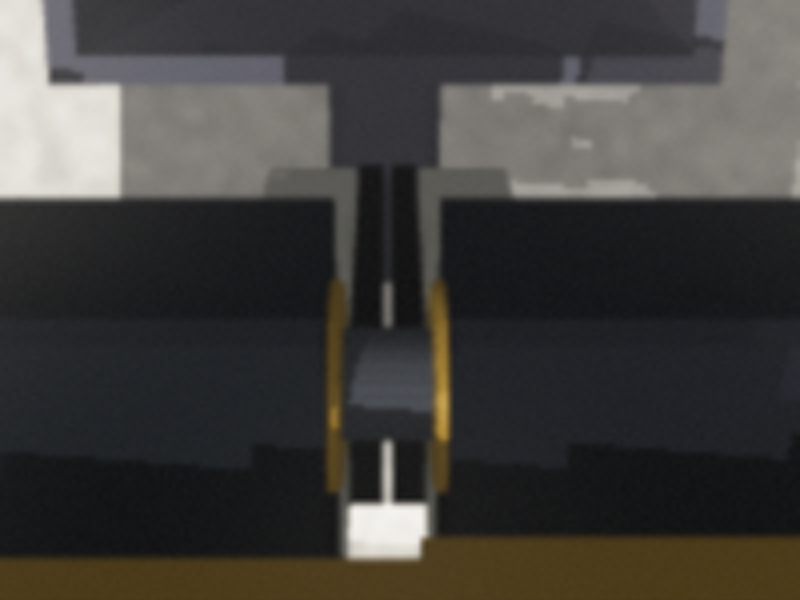

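The crop shows the pads touching at (388,300), with the lug's top visible unbroken beneath them. The jaws closed above the lug. I'll check the tip height independently from the side view.

```bash
python3 - <<'E'
from h import *
Z=np.load('pics/s2.npz');W=world(Z['d'],Z['K'],Z['T']);
m=box(W,.44,.52,-.30,-.235,.02,.2)
for z in np.arange(.03,.15,.008):
    p=W[m&(abs(W[...,2]-z)<.004)]
    if len(p): print(z.round(3),len(p),p.min(0).round(3),p.max(0).round(3))
print(r.get_state())
E
```

```text
0.03 44 [ 0.45  -0.292  0.026] [ 0.518 -0.281  0.034]
0.038 46 [ 0.451 -0.291  0.034] [ 0.518 -0.282  0.042]
0.046 48 [ 0.448 -0.291  0.042] [ 0.518 -0.258  0.05 ]
0.054 69 [ 0.445 -0.292  0.05 ] [ 0.518 -0.262  0.058]
0.062 65 [ 0.44  -0.294  0.058] [ 0.518 -0.258  0.066]
0.07 27 [ 0.464 -0.273  0.066] [ 0.497 -0.254  0.074]
0.078 28 [ 0.464 -0.275  0.074] [ 0.497 -0.256  0.081]
0.086 24 [ 0.463 -0.272  0.082] [ 0.497 -0.25   0.09 ]
0.094 26 [ 0.462 -0.273  0.09 ] [ 0.497 -0.266  0.098]
0.102 27 [ 0.461 -0.275  0.099] [ 0.501 -0.268  0.104]
0.11 5 [ 0.476 -0.273  0.107] [ 0.492 -0.268  0.112]
0.118 2 [ 0.447 -0.27   0.116] [ 0.488 -0.26   0.12 ]
0.126 10 [ 0.445 -0.299  0.123] [ 0.51  -0.253  0.13 ]
0.134 63 [ 0.441 -0.3    0.13 ] [ 0.517 -0.236  0.138]
0.142 74 [ 0.441 -0.3    0.138] [ 0.517 -0.236  0.146]
{'time_s': 5.9167, 'joints': array([ -6.82251855,  18.17318125, -29.2503155 ,   2.34831366,
       -42.76955709,  10.22961001]), 'qd': array([-0.02265759, -0.03395458,  0.03994521, -0.03451276,  0.02114554,
        0.0088994 ]), 'joint_torque': array([-2.24250398e-03, -4.70560670e+01,  2.13554209e+01,  5.08516073e+00,
        3.77350172e-02, -1.56702812e-03]), 'tcp_pos': array([ 0.47825169, -0.26133624,  0.03793917]), 'eef_rot': array([179.50423259,  -1.52476541, -84.85963847]), 'contact_force': array([ 0.87820454,  0.25573129, -0.21735743]), 'moment': array([ 0.18151052, -0.02685778, -0.02531528]), 'gripper_width': 0.000506114875843896}
```

```bash
python3 - <<'E'
from h import *
for t,(x,y) in (('side0',(.155,.657)),('top0',(.155,.657))):
    Z=np.load(f'pics/{t}.npz');W=world(Z['d'],Z['K'],Z['T']);
    m=box(W,x-.1,x+.1,y-.1,y+.1,.1,.45)
    for z in np.arange(.14,.34,.01):
        p=W[m&(abs(W[...,2]-z)<.005)]
        if len(p): print(t,z.round(3),len(p),p.min(0).round(3),p.max(0).round(3))
Z=np.load('pics/w2.npz');print(Z['T'][:3,3]); Z=np.load('pics/w1.npz');print(Z['T'][:3,3])
E
```

```text
side0 0.14 23 [0.099 0.588 0.135] [0.148 0.615 0.144]
side0 0.15 20 [0.099 0.59  0.145] [0.149 0.616 0.155]
side0 0.16 30 [0.101 0.589 0.155] [0.151 0.619 0.164]
side0 0.17 25 [0.098 0.587 0.166] [0.148 0.617 0.175]
side0 0.18 30 [0.1   0.588 0.175] [0.149 0.628 0.185]
side0 0.19 48 [0.101 0.591 0.185] [0.146 0.649 0.195]
side0 0.2 2 [0.121 0.597 0.195] [0.142 0.616 0.195]
side0 0.23 14 [0.139 0.598 0.227] [0.181 0.714 0.234]
side0 0.24 25 [0.137 0.59  0.236] [0.183 0.712 0.245]
side0 0.25 22 [0.134 0.592 0.246] [0.181 0.706 0.255]
side0 0.26 18 [0.136 0.593 0.255] [0.182 0.71  0.264]
side0 0.27 19 [0.134 0.589 0.265] [0.183 0.715 0.275]
side0 0.28 14 [0.135 0.587 0.276] [0.184 0.723 0.284]
side0 0.29 14 [0.101 0.567 0.285] [0.213 0.735 0.295]
side0 0.3 57 [0.102 0.56  0.295] [0.215 0.731 0.305]
side0 0.31 72 [0.104 0.558 0.305] [0.216 0.732 0.315]
side0 0.32 60 [0.102 0.558 0.316] [0.217 0.737 0.324]
side0 0.33 82 [0.1   0.559 0.325] [0.218 0.746 0.335]
top0 0.14 52 [0.098 0.591 0.135] [0.146 0.626 0.145]
top0 0.15 45 [0.095 0.592 0.145] [0.147 0.619 0.155]
top0 0.16 54 [0.098 0.592 0.155] [0.146 0.614 0.164]
top0 0.17 60 [0.096 0.593 0.165] [0.147 0.626 0.175]
top0 0.18 88 [0.095 0.592 0.175] [0.146 0.627 0.185]
top0 0.19 281 [0.097 0.594 0.186] [0.144 0.641 0.195]
top0 0.23 17 [0.131 0.596 0.226] [0.154 0.604 0.235]
top0 0.24 26 [0.131 0.595 0.236] [0.153 0.602 0.245]
top0 0.25 5 [0.133 0.593 0.245] [0.15  0.6   0.251]
top0 0.29 12 [0.141 0.563 0.291] [0.169 0.57  0.295]
top0 0.3 42 [0.14  0.561 0.295] [0.175 0.575 0.305]
top0 0.31 9 [0.156 0.558 0.305] [0.174 0.567 0.314]
top0 0.32 8 [0.161 0.557 0.316] [0.172 0.558 0.321]
[ 0.48660893 -0.33592462  0.21671555]
[ 0.47972504 -0.25478564  0.39096157]
```

Start and present views agree that the fingers really stand about 30 mm higher than the reported TCP implies (tips measured at ≈0.226 against 0.196, body 25–35 mm high). xy agrees within 5 mm. I'll take true z ≈ reported + 0.03, so grasping at 44 mm needs a reported z of about 0.007.

```bash
python3 -m inch '[{"x":0,"y":0,"z":0,"yaw":0},{"x":0,"y":0,"z":0,"yaw":0},{"x":0,"y":0,"z":0,"yaw":0},{"x":0,"y":0,"z":0,"yaw":0},{"x":0,"y":0,"z":0,"yaw":0}]' 0 40; python3 -m inch '[{"x":0,"y":0,"z":0,"yaw":0},{"x":0,"y":0,"z":0,"yaw":0},{"x":0,"y":0,"z":0,"yaw":0},{"x":0,"y":0,"z":0.6,"yaw":0},{"x":0,"y":0,"z":0.5,"yaw":0}]'
```

```text
time_s: 6.33
tcp_pos: [0.4782, -0.2613, 0.0378]
eef_rot: [179.5, -1.5, -84.9]
contact_force: [0.2, 0.3, -0.2]
gripper_width: 0.0284
time_s: 6.75
tcp_pos: [0.4804, -0.2625, 0.0123]
eef_rot: [179.8, -1.6, -84.8]
contact_force: [0.5, -0.5, -0.5]
gripper_width: 0.0439
```

```bash
python3 -m inch '[{"x":0,"y":0,"z":0.16,"yaw":0},{"x":0,"y":0,"z":0,"yaw":0},{"x":0,"y":0,"z":0,"yaw":0},{"x":0,"y":0,"z":0,"yaw":0},{"x":0,"y":0,"z":0,"yaw":0}]' -1 40; python3 -m inch '[{"x":0,"y":0,"z":0,"yaw":0},{"x":0,"y":0,"z":0,"yaw":0},{"x":0,"y":0,"z":0,"yaw":0}]'
```

```text
time_s: 7.17
tcp_pos: [0.4794, -0.2625, 0.0071]
eef_rot: [179.6, -1.6, -84.8]
contact_force: [0.1, 0.4, -0.8]
gripper_width: 0.0158
time_s: 7.42
tcp_pos: [0.4798, -0.2625, 0.0081]
eef_rot: [179.7, -1.6, -84.8]
contact_force: [0.3, -0.4, -1.5]
gripper_width: 0.0158
```

```bash
python3 -m inch '[{"x":-0.4,"y":0,"z":-0.06,"yaw":0},{"x":-0.9,"y":0,"z":-0.02,"yaw":0},{"x":-1,"y":0,"z":0,"yaw":0},{"x":-1,"y":0,"z":0,"yaw":0},{"x":-1,"y":0,"z":0,"yaw":0}]'; python3 -m inch '[{"x":-1,"y":0,"z":0,"yaw":0},{"x":-1,"y":0,"z":0,"yaw":0},{"x":-1,"y":0,"z":0,"yaw":0},{"x":-0.6,"y":0,"z":0,"yaw":0},{"x":-0.2,"y":0,"z":0,"yaw":0}]'
```

```text
time_s: 7.83
tcp_pos: [0.47, -0.1541, 0.0074]
eef_rot: [179.8, -1.6, -85.3]
contact_force: [0.3, 1.1, -1.7]
gripper_width: 0.0157
time_s: 8.25
tcp_pos: [0.4625, -0.0517, 0.0075]
eef_rot: [-179.9, -1.7, -85.0]
contact_force: [-1.1, -0.3, -0.7]
gripper_width: 0.0158
```

```bash
python3 -m inch '[{"x":0,"y":0,"z":0.08,"yaw":0},{"x":0,"y":0,"z":0,"yaw":0},{"x":0,"y":0,"z":0,"yaw":0},{"x":0,"y":0,"z":0,"yaw":0},{"x":0,"y":0,"z":0,"yaw":0}]' 0.3 40; python3 -m inch '[{"x":0,"y":0,"z":-0.5,"yaw":0},{"x":0,"y":0,"z":-1,"yaw":0},{"x":0,"y":0,"z":-1,"yaw":0},{"x":0,"y":0,"z":-1,"yaw":0},{"x":0.5,"y":0,"z":-1,"yaw":0}]'; python3 -m inch '[{"x":1,"y":0,"z":-0.5,"yaw":0},{"x":1,"y":0,"z":0,"yaw":0},{"x":0.5,"y":0,"z":0,"yaw":0},{"x":0,"y":0,"z":0,"yaw":0}]'; python3 - <<'E'
from h import *
img,d,K,T=snap('wrist','w3');W=world(d,K,T)
m=box(W,.38,.56,-.32,0,.045,.068)
for y in np.arange(-.3,-.03,.012):
    p=W[m&(abs(W[...,1]-y)<.003)]
    if len(p):print(y.round(3),p[:,0].min().round(4),p[:,0].max().round(4),len(p))
print(W[m][:,1].min(),W[m][:,1].max())
E
```

```text
time_s: 8.67
tcp_pos: [0.4627, -0.0516, 0.0058]
eef_rot: [-179.9, -1.7, -84.9]
contact_force: [0.2, -0.2, -0.9]
gripper_width: 0.0436
time_s: 9.08
tcp_pos: [0.4583, -0.0648, 0.1168]
eef_rot: [179.3, -1.8, -85.3]
contact_force: [2.3, 0.0, 0.2]
gripper_width: 0.0571
time_s: 9.42
tcp_pos: [0.4673, -0.1316, 0.1392]
eef_rot: [180.0, -1.8, -85.4]
contact_force: [-0.1, 0.3, -0.8]
gripper_width: 0.0569
-0.276 0.4745 0.4878 26
-0.264 0.4727 0.488 171
-0.252 0.4716 0.4872 165
-0.24 0.4705 0.4864 162
-0.228 0.4695 0.4855 157
-0.216 0.4685 0.4847 150
-0.204 0.4674 0.4829 144
-0.192 0.4295 0.4914 393
-0.18 0.4287 0.5189 102
-0.168 0.427 0.5177 109
-0.156 0.4267 0.5166 103
-0.144 0.4251 0.5153 93
-0.132 0.4244 0.5147 96
-0.12 0.4229 0.5135 93
-0.108 0.4224 0.5122 87
-0.096 0.4209 0.5119 81
-0.084 0.4205 0.5096 73
-0.072 0.4233 0.5082 631
-0.06 0.4559 0.4707 90
-0.27456624504297483 -0.053848864218019876
```

View pics/w3.png

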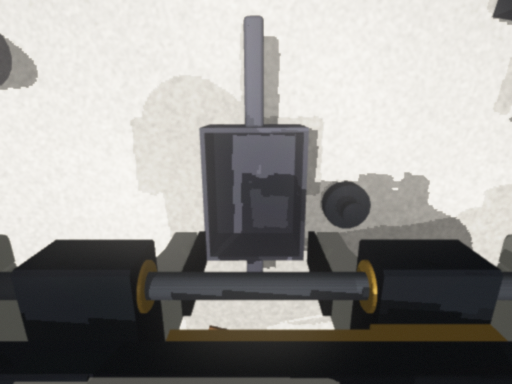

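The tray is clear of the rack. Its handle runs from (255,125) to (253,18), the lug is at (255,268), and weight1 is untouched at (346,205). Next I'll grip the handle at tray x ≈ -88 with 60 N.

```bash
python3 -m inch '[{"x":1,"y":0,"z":0,"yaw":0},{"x":1,"y":0,"z":0.4,"yaw":0},{"x":0.9,"y":0,"z":1,"yaw":0},{"x":0.4,"y":0,"z":1,"yaw":0}]';  python3 -m inch '[{"x":0,"y":0,"z":1,"yaw":0},{"x":0,"y":0,"z":0.7,"yaw":0},{"x":0,"y":0,"z":0,"yaw":0}]'
```

```text
time_s: 9.8
tcp_pos: [0.4776, -0.2163, 0.0845]
eef_rot: [-179.5, -1.9, -85.3]
contact_force: [0.4, -0.7, -0.3]
gripper_width: 0.0573
time_s: 10.05
tcp_pos: [0.4743, -0.2191, 0.0351]
eef_rot: [-179.9, -1.8, -85.6]
contact_force: [-1.5, 0.2, 0.3]
gripper_width: 0.0572
```

```bash
python3 -m inch '[{"x":0,"y":-0.1,"z":0.7,"yaw":0},{"x":0,"y":0,"z":0.4,"yaw":0},{"x":0,"y":0,"z":0,"yaw":0}]';  python3 -m inch '[{"x":0,"y":0,"z":0,"yaw":0},{"x":0,"y":0,"z":0,"yaw":0},{"x":0,"y":0,"z":0,"yaw":0},{"x":0,"y":0,"z":0,"yaw":0},{"x":0,"y":0,"z":0,"yaw":0}]' -1 60; python3 -m inch '[{"x":0,"y":0,"z":0,"yaw":0},{"x":0,"y":0,"z":0,"yaw":0},{"x":0,"y":0,"z":0,"yaw":0},{"x":0,"y":0,"z":0,"yaw":0},{"x":0,"y":0,"z":0,"yaw":0}]'
```

```text
time_s: 10.3
tcp_pos: [0.4764, -0.2191, 0.0068]
eef_rot: [180.0, -1.7, -85.6]
contact_force: [0.6, -0.5, 0.2]
gripper_width: 0.0569
time_s: 10.72
tcp_pos: [0.4786, -0.2183, 0.0107]
eef_rot: [-179.8, -1.8, -85.5]
contact_force: [-0.1, -0.0, 0.2]
gripper_width: 0.029
time_s: 11.13
tcp_pos: [0.4791, -0.2183, 0.0121]
eef_rot: [-179.7, -1.8, -85.5]
contact_force: [0.7, 1.5, -1.1]
gripper_width: 0.0154
```

```bash
python3 -m inch '[{"x":0,"y":0,"z":-0.3,"yaw":0},{"x":0,"y":0,"z":-0.5,"yaw":0},{"x":0,"y":0,"z":-0.5,"yaw":0},{"x":0,"y":0,"z":-0.1,"yaw":0}]'; python3 - <<'E'
from h import *
img,d,K,T=snap('wrist','w4');W=world(d,K,T)
m=box(W,.36,.56,-.22,.05,.05,.13)
# rim heights along tray sides
for y in np.arange(-.2,.0,.015):
    q=m&(abs(W[...,1]-y)<.004); p=W[q]
    if len(p): print(y.round(3),[ (p[p[:,0]<p[:,0].min()+.003][:,2].max().round(4)),(p[p[:,0]>p[:,0].max()-.003][:,2].max().round(4))],p[:,0].min().round(3),p[:,0].max().round(3))
E
```

```text
time_s: 11.47
tcp_pos: [0.4771, -0.2172, 0.0477]
eef_rot: [-179.9, -1.8, -85.5]
contact_force: [-0.0, -0.0, -1.5]
gripper_width: 0.0154
-0.2 [np.float64(0.0881), np.float64(0.1169)] 0.468 0.488
-0.185 [np.float64(0.0972), np.float64(0.0972)] 0.461 0.488
```

```bash
python3 - <<'E'
from h import *
for n in ('top','side'):
    img,d,K,T=snap(n,n+'4');W=world(d,K,T)
    m=box(W,.38,.56,-.2,.0,.06,.12)
    for y in np.arange(-.19,-.02,.012):
        p=W[m&(abs(W[...,1]-y)<.004)]
        if len(p)>5: print(n,y.round(3),np.percentile(p[:,2],90).round(4),p[:,0].min().round(3),p[:,0].max().round(3),len(p))
E
```

```text
top -0.19 0.0982 0.429 0.493 35
top -0.178 0.0948 0.428 0.431 9
top -0.166 0.0982 0.427 0.43 9
top -0.154 0.0932 0.427 0.429 7
top -0.142 0.0942 0.426 0.429 6
top -0.13 0.0983 0.424 0.428 7
side -0.19 0.0927 0.431 0.52 81
side -0.178 0.0977 0.43 0.432 8
side -0.166 0.0954 0.428 0.431 7
side -0.154 0.0954 0.428 0.432 7
side -0.07 0.0959 0.436 0.48 24
side -0.046 0.0886 0.456 0.47 7
```

```bash
python3 -m inch '[{"x":-0.4,"y":-0.08,"z":0.03,"yaw":0.6},{"x":-0.8,"y":-0.08,"z":0.03,"yaw":1},{"x":-0.8,"y":-0.08,"z":0,"yaw":1},{"x":-0.8,"y":-0.08,"z":0,"yaw":1},{"x":-0.8,"y":-0.08,"z":0,"yaw":1}]'; python3 -m inch '[{"x":-0.8,"y":-0.08,"z":0,"yaw":1},{"x":-0.8,"y":-0.08,"z":0,"yaw":1},{"x":-0.6,"y":-0.08,"z":0,"yaw":1},{"x":-0.4,"y":-0.08,"z":0,"yaw":0.3},{"x":-0.1,"y":0,"z":0,"yaw":0}]'
```

```text
time_s: 12.03
tcp_pos: [0.4876, -0.128, 0.038]
eef_rot: [-179.8, -1.7, -105.0]
contact_force: [0.7, -0.4, -1.2]
gripper_width: 0.0153
time_s: 12.45
tcp_pos: [0.5172, -0.0626, 0.0318]
eef_rot: [-179.7, -1.9, -119.0]
contact_force: [0.6, 0.5, -1.5]
gripper_width: 0.0156
```

```bash
python3 -m inch '[{"x":0,"y":0,"z":-0.3,"yaw":0},{"x":0,"y":0,"z":-0.15,"yaw":0},{"x":0,"y":0,"z":0,"yaw":0}]'; python3 - <<'E'
from h import *
for n in ('top','side'):
    img,d,K,T=snap(n,n+'5');W=world(d,K,T)
    P=rect(W,box(W,.45,.66,-.08,.12,.082,.1),n+' rim')
    e=np.array([np.cos(np.radians(61)),np.sin(np.radians(61))]);f=np.array([-e[1],e[0]])
    O=np.array([.6547,.1741]); m=box(W,.45,.7,-.1,.13,.06,.1)
    q=(W[m][:,:2]-O); a=q@e; b=q@f
    for x in np.arange(-.25,-.06,.012):
        s=abs(a-x)<.004
        if s.sum()>3: print(n,x.round(3),b[s].min().round(4),b[s].max().round(4),np.percentile(W[m][s][:,2],90).round(4))
    print('a max',a.max())
E
```

```text
time_s: 12.7
tcp_pos: [0.5155, -0.0626, 0.0421]
eef_rot: [-179.9, -2.0, -118.8]
contact_force: [-1.5, -0.3, -1.2]
gripper_width: 0.0153
top rim c 0.5128 0.0235 size 0.066 0.005 ang 62.4 n 41 z 0.089
top -0.25 0.038 0.0498 0.0857
top -0.226 0.0489 0.0533 0.0928
top -0.214 0.0488 0.0532 0.0903
top -0.202 0.0503 0.0535 0.0922
top -0.19 0.0492 0.0533 0.0911
top -0.178 0.0508 0.0543 0.0907
top -0.166 0.051 0.0541 0.0863
a max -0.16285330371251808
side rim c 0.5111 -0.0567 size 0.038 0.05 ang 7.7 n 69 z 0.087
side -0.25 -0.0345 0.0476 0.0883
side -0.238 -0.0398 0.0137 0.0909
side -0.226 -0.0399 -0.039 0.0823
a max -0.17768436090675963
```

```bash
python3 -m inch '[{"x":-0.5,"y":-0.1,"z":0,"yaw":0},{"x":-1,"y":-0.1,"z":0,"yaw":0},{"x":-0.8,"y":-0.1,"z":0,"yaw":0},{"x":-0.2,"y":0,"z":0,"yaw":0}]'
```

```text
time_s: 13.13
tcp_pos: [0.5528, -0.0118, 0.0402]
eef_rot: [-179.8, -2.0, -119.1]
contact_force: [1.3, 0.2, -1.3]
gripper_width: 0.0153
```

```bash
python3 -m inch '[{"x":-0.7,"y":0,"z":0,"yaw":0},{"x":-1,"y":0,"z":-0.02,"yaw":0},{"x":-1,"y":0,"z":-0.02,"yaw":0},{"x":-0.5,"y":0,"z":0,"yaw":0},{"x":-0.1,"y":0,"z":0,"yaw":0}]'; python3 - <<'E'
from h import *
for n in ('top','side'):
    img,d,K,T=snap(n,n+'6');W=world(d,K,T)
    e=np.array([np.cos(np.radians(61)),np.sin(np.radians(61))]);f=np.array([-e[1],e[0]])
    O=np.array([.6547,.1741]); m=box(W,.5,.75,-.0,.26,.06,.125)
    q=(W[m][:,:2]-O); a=q@e; b=q@f
    for x in np.arange(-.15,.06,.012):
        s=abs(a-x)<.004
        if s.sum()>3: print(n,x.round(3),b[s].min().round(4),b[s].max().round(4),np.percentile(W[m][s][:,2],90).round(4))
o=np.vstack([cv2.resize(cv2.imread('pics/top6.png')[90:210,150:290],(700,600)[:2],interpolation=cv2.INTER_CUBIC)])
cv2.imwrite('pics/c6.png',o)
E
```

```text
time_s: 13.55
tcp_pos: [0.5962, 0.0666, 0.0372]
eef_rot: [-179.9, -2.0, -119.1]
contact_force: [0.1, 0.4, -1.5]
gripper_width: 0.0155
top -0.15 -0.0083 0.007 0.0799
top -0.126 -0.01 0.0407 0.1229
top -0.09 0.0393 0.0449 0.0881
top -0.066 0.0417 0.0448 0.0874
top -0.054 0.0322 0.0635 0.1119
top -0.042 0.0319 0.0639 0.1124
top -0.03 0.0327 0.063 0.1118
top -0.018 0.0332 0.0641 0.1131
top -0.006 0.0331 0.0642 0.1176
top 0.006 0.0508 0.0637 0.1134
top 0.018 0.0409 0.0456 0.0844
side -0.15 -0.0115 0.0034 0.0809
side -0.138 -0.0268 0.0185 0.0948
side -0.126 -0.0321 0.0245 0.1082
side -0.114 -0.0297 0.0793 0.1082
side -0.102 -0.0452 -0.0028 0.0806
side -0.09 -0.0907 0.0433 0.0865
side -0.078 -0.0478 -0.047 0.0858
side 0.006 -0.0477 -0.0362 0.1185
```

View pics/c6.png

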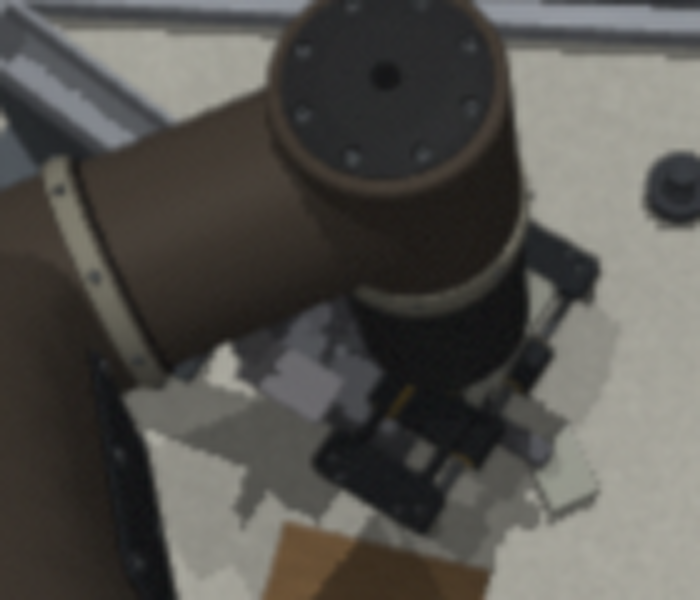

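The top crop shows the tray's -y/front part under the foot at about (305,385), the hand at (420,430) well back from the gate, and the chalk at (565,490) untouched. The tray is centred: b ≈ -0.0015, a ≈ -0.041, rim ≈0.086, which is under the feet. Lifting now.

```bash
python3 -m inch '[{"x":0,"y":0,"z":-0.3,"yaw":0},{"x":0,"y":0,"z":-0.3,"yaw":0},{"x":0,"y":0,"z":-0.4,"yaw":0},{"x":0,"y":0,"z":-0.5,"yaw":0},{"x":0,"y":0,"z":-0.3,"yaw":0}]'; python3 - <<'E'
from h import *
img,d,K,T=snap('top','top7');W=world(d,K,T)
e=np.array([np.cos(np.radians(61)),np.sin(np.radians(61))]);f=np.array([-e[1],e[0]])
O=np.array([.6547,.1741]); q=W[...,:2]-O; a=q@e; b=q@f
for x in (-.08,-.066,-.05,-.04,-.03,-.02,.014,.018):
    s=(abs(a-x)<.004)&(b>.03)&(b<.065)&(W[...,2]>.05)&(W[...,2]<.2)
    print(x,s.sum(),np.percentile(W[s][:,2],[20,80]).round(4) if s.sum() else '')
E
```

```text
time_s: 14.07
tcp_pos: [0.5917, 0.0629, 0.084]
eef_rot: [179.8, -2.3, -119.3]
contact_force: [0.3, 0.4, -2.8]
gripper_width: 0.0154
-0.08 1 [0.1097 0.1097]
-0.066 10 [0.1078 0.132 ]
-0.05 38 [0.1337 0.1382]
-0.04 30 [0.1351 0.1383]
-0.03 31 [0.1345 0.1381]
-0.02 29 [0.1345 0.1374]
0.014 5 [0.1143 0.1283]
0.018 8 [0.1139 0.1277]
```

```bash
python3 -m inch '[{"x":0,"y":0,"z":-0.3,"yaw":0},{"x":0,"y":0,"z":-0.15,"yaw":0},{"x":0,"y":0,"z":0,"yaw":0},{"x":0,"y":0,"z":0,"yaw":0},{"x":0,"y":0,"z":0,"yaw":0}]'; python3 -m inch '[{"x":0,"y":0,"z":0,"yaw":0},{"x":0,"y":0,"z":0,"yaw":0},{"x":0,"y":0,"z":0,"yaw":0},{"x":0,"y":0,"z":0,"yaw":0},{"x":0,"y":0,"z":0,"yaw":0}]'; python3 - <<'E'
from h import *
for n in ('top','side'):
    img,d,K,T=snap(n,n+'8');W=world(d,K,T)
    e=np.array([np.cos(np.radians(61)),np.sin(np.radians(61))]);f=np.array([-e[1],e[0]])
    O=np.array([.6547,.1741]); q=W[...,:2]-O; a=q@e; b=q@f
    s=(abs(a+.035)<.015)&(abs(b)>.03)&(abs(b)<.065)&(W[...,2]>.05)&(W[...,2]<.2)
    print(n,s.sum(),np.percentile(W[s][:,2],[20,50,80]).round(4) if s.sum() else '')
    h=cv2.cvtColor(img,cv2.COLOR_RGB2HSV); o=(h[...,1]>130)&(h[...,0]<20)&(abs(b)<.06)&(a>-.15)&(a<.25)&(W[...,2]>.05)
    for v,u in list(zip(*np.nonzero(o)))[::8]: print('orange',u,v,a[v,u].round(3),b[v,u].round(3),W[v,u,2].round(3))
b=cv2.resize(cv2.imread('pics/side8.png')[110:250,220:340],(600,600),interpolation=cv2.INTER_CUBIC)
cv2.imwrite('pics/c8.png',b)
E
```

```text
time_s: 14.53
tcp_pos: [0.5924, 0.0627, 0.0992]
eef_rot: [180.0, -2.1, -119.4]
contact_force: [1.1, 0.9, -4.2]
gripper_width: 0.0156
time_s: 14.95
tcp_pos: [0.5916, 0.0624, 0.0973]
eef_rot: [179.9, -2.2, -119.4]
contact_force: [0.6, 0.5, -2.5]
gripper_width: 0.0153
top 115 [0.1484 0.1498 0.1511]
orange 217 151 -0.028 -0.004 0.115
orange 215 153 -0.026 0.005 0.116
orange 215 154 -0.027 0.007 0.113
orange 215 155 -0.03 0.011 0.116
orange 223 155 -0.054 0.001 0.129
orange 223 156 -0.055 0.003 0.128
orange 224 157 -0.06 0.005 0.13
orange 225 158 -0.064 0.005 0.128
side 27 [0.1071 0.1284 0.1519]
orange 262 167 -0.106 0.034 0.211
```

View pics/c8.png

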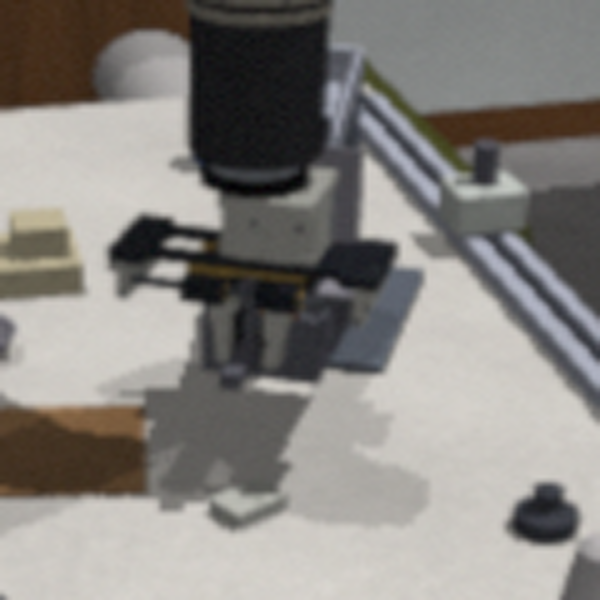

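The side crop shows the chalk at (248,507) unmoved and no toggle on the table, and the gate is up ≈38 mm. Toggles are visible in the tray from above. I'll wait a little and look closer to count them.

```bash
python3 -m inch '[{"x":0,"y":0,"z":-0.04,"yaw":0},{"x":0,"y":0,"z":0,"yaw":0},{"x":0,"y":0,"z":-0.04,"yaw":0},{"x":0,"y":0,"z":0,"yaw":0},{"x":0,"y":0,"z":-0.04,"yaw":0}]'; python3 -m inch '[{"x":0,"y":0,"z":0,"yaw":0},{"x":0,"y":0,"z":-0.04,"yaw":0},{"x":0,"y":0,"z":0,"yaw":0},{"x":0,"y":0,"z":0,"yaw":0},{"x":0,"y":0,"z":0,"yaw":0}]'; python3 - <<'E'
from h import *
img,d,K,T=snap('top','top9');W=world(d,K,T)
e=np.array([np.cos(np.radians(61)),np.sin(np.radians(61))]);f=np.array([-e[1],e[0]])
O=np.array([.6547,.1741]); q=W[...,:2]-O; a=q@e; b=q@f
s=(abs(a+.035)<.015)&(abs(b)>.03)&(abs(b)<.065)&(W[...,2]>.05)&(W[...,2]<.2)
print(s.sum(),np.percentile(W[s][:,2],[20,50,80]).round(4))
cv2.imwrite('pics/c9.png',cv2.resize(img[100:200,130:250],(720,600),interpolation=cv2.INTER_CUBIC)[:,:,::-1])
E
```

```text
time_s: 15.47
tcp_pos: [0.5914, 0.0624, 0.1003]
eef_rot: [179.8, -2.3, -119.4]
contact_force: [0.3, -0.4, -4.0]
gripper_width: 0.0155
time_s: 15.88
tcp_pos: [0.5915, 0.0624, 0.1018]
eef_rot: [179.9, -2.3, -119.4]
contact_force: [-0.2, 0.4, -3.1]
gripper_width: 0.0155
114 [0.1529 0.1547 0.1562]
```

View pics/c9.png

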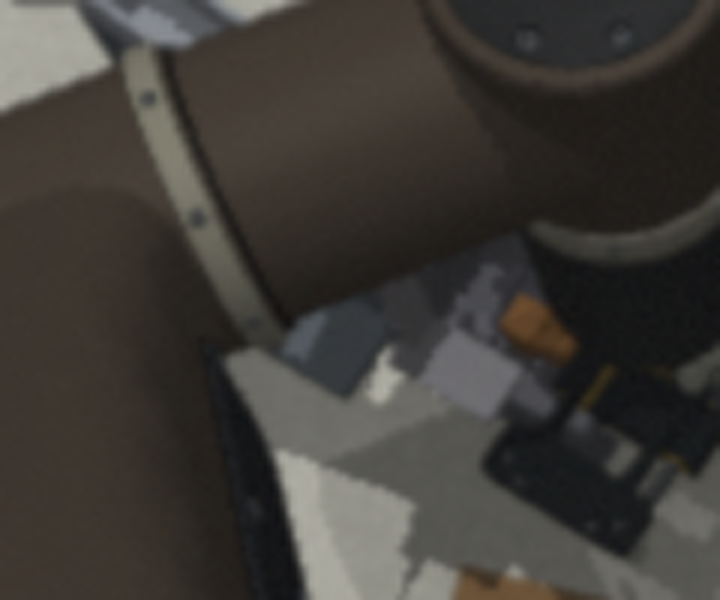

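Two toggles show at (525,320) and (555,345), and any third would be hidden by the hand. I'll hold one second more with the gate up, then lower to shut the gate and back out to count.

```bash
python3 -m inch '[{"x":0,"y":0,"z":0.1,"yaw":0},{"x":0,"y":0,"z":0,"yaw":0},{"x":0,"y":0,"z":0,"yaw":0},{"x":0,"y":0,"z":0,"yaw":0},{"x":0,"y":0,"z":-0.03,"yaw":0}]'; python3 -m inch '[{"x":0,"y":0,"z":0,"yaw":0},{"x":0,"y":0,"z":0,"yaw":0},{"x":0,"y":0,"z":-0.03,"yaw":0},{"x":0,"y":0,"z":0,"yaw":0},{"x":0,"y":0,"z":0,"yaw":0}]'; python3 - <<'E'
from h import *
for n in ('top','side'):
    img,d,K,T=snap(n,n+'10');W=world(d,K,T)
    e=np.array([np.cos(np.radians(61)),np.sin(np.radians(61))]);f=np.array([-e[1],e[0]])
    O=np.array([.6547,.1741]); q=W[...,:2]-O; a=q@e; b=q@f
    h=cv2.cvtColor(img,cv2.COLOR_RGB2HSV); o=(h[...,1]>110)&(h[...,0]<22)&(abs(b)<.1)&(a>-.25)&(a<.25)&(W[...,2]>-.01)
    print(n,o.sum())
    for v,u in list(zip(*np.nonzero(o)))[::5]: print(u,v,a[v,u].round(3),b[v,u].round(3),W[v,u,2].round(3))
E
```

```text
time_s: 16.35
tcp_pos: [0.5913, 0.0623, 0.0995]
eef_rot: [179.8, -2.3, -119.4]
contact_force: [0.1, -0.3, -3.8]
gripper_width: 0.0155
time_s: 16.77
tcp_pos: [0.5914, 0.0623, 0.1005]
eef_rot: [179.9, -2.3, -119.4]
contact_force: [0.0, 0.1, -3.0]
gripper_width: 0.0155
top 205
216 150 -0.025 -0.003 0.12
217 151 -0.028 -0.003 0.117
215 152 -0.025 0.003 0.118
220 152 -0.037 -0.006 0.115
217 153 -0.032 0.002 0.118
222 153 -0.101 0.042 0.314
218 154 -0.036 0.003 0.117
223 154 -0.106 0.045 0.319
218 155 -0.038 0.006 0.117
223 155 -0.055 0.001 0.131
219 156 -0.043 0.008 0.121
224 156 -0.061 0.004 0.137
220 157 -0.05 0.011 0.128
225 157 -0.064 0.004 0.133
222 158 -0.058 0.012 0.134
223 159 -0.061 0.012 0.13
228 165 -0.106 0.039 0.217
222 199 -0.1 0.098 0.004
225 201 -0.111 0.099 0.003
230 201 -0.125 0.09 0.003
230 202 -0.128 0.094 0.009
228 203 -0.124 0.099 0.005
233 203 -0.138 0.091 0.007
238 203 -0.151 0.082 0.003
233 204 -0.138 0.093 0.001
238 204 -0.153 0.085 0.006
243 204 -0.166 0.076 0.003
235 205 -0.146 0.093 0.004
240 205 -0.16 0.084 0.002
245 205 -0.174 0.076 0.007
236 206 -0.151 0.09
[... 201 characters left out ...]
09 -0.181 0.086 0.004
243 210 -0.178 0.093 0.01
243 211 -0.179 0.095 0.002
side 113
265 65 -0.084 0.029 0.56
257 100 -0.136 0.041 0.463
262 167 -0.141 0.024 0.23
261 171 -0.149 0.025 0.219
266 171 -0.142 0.009 0.217
264 172 -0.141 0.017 0.212
269 172 -0.14 -0.001 0.214
264 173 -0.151 0.014 0.213
273 173 -0.142 -0.016 0.213
278 173 -0.144 -0.034 0.216
278 174 -0.147 -0.035 0.214
247 211 -0.097 0.098 0.005
246 214 -0.12 0.095 0.007
244 216 -0.13 0.1 0.003
245 217 -0.141 0.092 0.008
245 218 -0.141 0.092 0.003
244 219 -0.152 0.092 0.005
243 220 -0.158 0.095 0.004
241 221 -0.169 0.099 0.006
246 221 -0.164 0.081 0.006
244 222 -0.178 0.084 0.011
241 223 -0.178 0.096 0.004
246 223 -0.177 0.076 0.007
```

```bash
python3 -m inch '[{"x":0,"y":0,"z":0.4,"yaw":0},{"x":0,"y":0,"z":0.6,"yaw":0},{"x":0,"y":0,"z":0.6,"yaw":0},{"x":0,"y":0,"z":0.5,"yaw":0},{"x":0,"y":0,"z":0.15,"yaw":0}]'; python3 - <<'E'
from h import *
img,d,K,T=snap('top','top11');W=world(d,K,T)
e=np.array([np.cos(np.radians(61)),np.sin(np.radians(61))]);f=np.array([-e[1],e[0]])
O=np.array([.6547,.1741]); q=W[...,:2]-O; a=q@e; b=q@f
for x in (-.09,-.08,-.066,-.05,-.04,-.03,-.02,.018):
    s=(abs(a-x)<.005)&(b>.03)&(b<.065)&(W[...,2]>.05)&(W[...,2]<.2)
    print(x,s.sum(),np.percentile(W[s][:,2],[20,80]).round(4) if s.sum() else '')
E
```

```text
time_s: 17.28
tcp_pos: [0.5915, 0.0611, 0.0422]
eef_rot: [-180.0, -2.0, -119.4]
contact_force: [-1.0, -0.3, -2.4]
gripper_width: 0.0152
-0.09 21 [0.0775 0.15  ]
-0.08 3 [0.0903 0.0921]
-0.066 11 [0.0674 0.0899]
-0.05 42 [0.1039 0.1117]
-0.04 36 [0.1089 0.1115]
-0.03 38 [0.1096 0.112 ]
-0.02 30 [0.1093 0.1119]
0.018 3 [0.0796 0.0887]
```

```bash
python3 -m inch '[{"x":0.4,"y":0,"z":-0.02,"yaw":0},{"x":0.8,"y":0,"z":-0.02,"yaw":0},{"x":1,"y":0,"z":-0.02,"yaw":0},{"x":1,"y":0,"z":-0.02,"yaw":0},{"x":1,"y":0,"z":-0.02,"yaw":0}]'; python3 -m inch '[{"x":0.9,"y":0,"z":-0.02,"yaw":0},{"x":0.5,"y":0,"z":-0.02,"yaw":0},{"x":0.1,"y":0,"z":0,"yaw":0}]';  python3 - <<'E'
from h import *
for n in ('top','side'):
    img,d,K,T=snap(n,n+'12');W=world(d,K,T)
    e=np.array([np.cos(np.radians(61)),np.sin(np.radians(61))]);f=np.array([-e[1],e[0]])
    O=np.array([.6547,.1741]); q=W[...,:2]-O; a=q@e; b=q@f
    h=cv2.cvtColor(img,cv2.COLOR_RGB2HSV); o=((h[...,1]>110)&(h[...,0]<22)&(abs(b)<.07)&(a>-.26)&(a<.25)&(W[...,2]>.02)&(W[...,2]<.28)).astype(np.uint8)
    k,l,s,c=cv2.connectedComponentsWithStats(o)
    for i in range(1,k): print(n,s[i],a[l==i].mean().round(3),b[l==i].mean().round(3),np.percentile(W[l==i][:,2],[10,90]).round(3))
A=cv2.resize(cv2.imread('pics/top12.png')[80:220,130:290],(480,420),interpolation=cv2.INTER_CUBIC)
B=cv2.resize(cv2.imread('pics/side12.png')[110:250,220:325],(315,420),interpolation=cv2.INTER_CUBIC)
cv2.imwrite('pics/c12.png',np.hstack([A,B]))
E
```

```text
time_s: 17.75
tcp_pos: [0.5399, -0.0326, 0.0496]
eef_rot: [-179.9, -2.0, -119.0]
contact_force: [0.5, -1.1, -1.8]
gripper_width: 0.0155
time_s: 18.0
tcp_pos: [0.5168, -0.072, 0.0548]
eef_rot: [-179.8, -1.9, -119.2]
contact_force: [-0.1, 0.7, -1.3]
gripper_width: 0.0155
top [261 186  14   8  66] -0.217 0.006 [0.063 0.071]
side [248 198   2   2   3] -0.259 0.037 [0.168 0.171]
side [259 208   1   1   1] -0.141 0.036 [0.058 0.058]
```

View pics/c12.png

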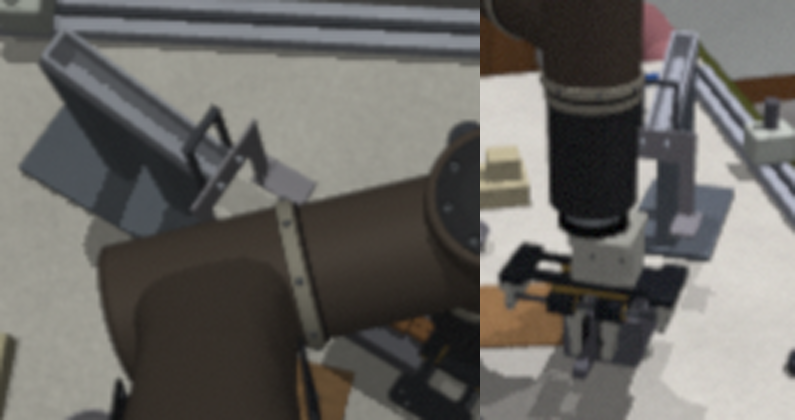

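The chute at left (130,110) is empty, the gate is shut at (225,170), and nothing orange lies on the table, so all three toggles are in the tray. Next: to the cardboard.

```bash
python3 -m inch '[{"x":-0.3,"y":0.4,"z":0,"yaw":-0.5},{"x":-0.5,"y":0.74,"z":0,"yaw":-0.8},{"x":-0.55,"y":0.74,"z":0,"yaw":-0.8},{"x":-0.55,"y":0.74,"z":0,"yaw":-0.8},{"x":-0.55,"y":0.74,"z":0,"yaw":-0.8}]'; python3 -m inch '[{"x":-0.4,"y":0.5,"z":0,"yaw":-0.5},{"x":-0.2,"y":0.3,"z":0,"yaw":0},{"x":0,"y":0,"z":0,"yaw":0}]'
```

```text
time_s: 18.52
tcp_pos: [0.468, 0.023, 0.0532]
eef_rot: [-180.0, -1.8, -103.8]
contact_force: [-0.0, 1.4, -1.4]
gripper_width: 0.0155
time_s: 18.77
tcp_pos: [0.4501, 0.0493, 0.0531]
eef_rot: [-180.0, -1.7, -100.8]
contact_force: [-0.5, 0.1, -1.8]
gripper_width: 0.0155
```

```bash
python3 - <<'E'
from h import *
for n in ('top','side'):
    img,d,K,T=snap(n,n+'13');W=world(d,K,T);h=cv2.cvtColor(img,cv2.COLOR_RGB2HSV)
    bo=box(W,.35,.56,.03,.23,-.01,.014)&(h[...,1]>90)&(h[...,0]<25)
    c=np.array([.453,.129]);t=np.radians(79);e=np.array([np.cos(t),np.sin(t)]);f=np.array([-e[1],e[0]])
    q=W[...,:2]-c;a=q@e;b=q@f
    if bo.sum(): print(n,'board a',np.percentile(a[bo],[1,99]).round(4),'b',np.percentile(b[bo],[1,99]).round(4),bo.sum())
    m=box(W,.35,.56,.03,.25,.075,.12)
    for x in np.arange(-.1,.12,.012):
        s=m&(abs(a-x)<.004)
        if s.sum()>3: print(n,x.round(3),b[s].min().round(4),b[s].max().round(4),np.percentile(W[s][:,2],90).round(4),s.sum())
Z=np.load('pics/top0.npz');W=world(Z['d'],Z['K'],Z['T']);q=W[...,:2]-c;a=q@e;b=q@f;h=cv2.cvtColor(Z['img'],cv2.COLOR_RGB2HSV)
bo=box(W,.35,.56,.03,.23,-.01,.014)&(h[...,1]>90)&(h[...,0]<25);print('top0 board a',np.percentile(a[bo],[.5,99.5]).round(4),'b',np.percentile(b[bo],[.5,99.5]).round(4))
E
```

```text
top board a [-0.0637  0.0597] b [0.0176 0.0671] 271
top -0.052 0.0229 0.0327 0.1036 6
top -0.028 0.0295 0.0336 0.1033 7
top -0.016 0.0292 0.0334 0.1013 6
top -0.004 0.0308 0.0338 0.1041 5
side board a [-0.0684  0.0617] b [-0.066   0.0631] 412
side -0.088 -0.0439 0.0099 0.1155 91
side -0.076 -0.0391 -0.0048 0.111 13
side -0.064 -0.0211 -0.0102 0.0961 6
side -0.052 -0.0573 0.0297 0.1024 61
top0 board a [-0.065   0.0697] b [-0.0672  0.0674]
```

```bash
python3 -m inch '[{"x":0.15,"y":0.25,"z":0,"yaw":0},{"x":0.15,"y":0.2,"z":0.2,"yaw":0},{"x":0,"y":0,"z":0.4,"yaw":0},{"x":0,"y":0,"z":0.3,"yaw":0},{"x":0,"y":0,"z":0.1,"yaw":0}]'
```

```text
time_s: 19.28
tcp_pos: [0.4386, 0.0417, 0.0274]
eef_rot: [-179.8, -1.6, -100.9]
contact_force: [-0.2, -0.4, -1.8]
gripper_width: 0.0155
```

```bash
python3 -m inch '[{"x":-0.08,"y":0.04,"z":0.25,"yaw":0},{"x":0,"y":0,"z":0.15,"yaw":0},{"x":0,"y":0,"z":0.05,"yaw":0}]'; python3 -m inch '[{"x":0,"y":0,"z":0.05,"yaw":0},{"x":0,"y":0,"z":0.05,"yaw":0}]'
```

```text
time_s: 19.53
tcp_pos: [0.4375, 0.0419, 0.0151]
eef_rot: [-179.9, -1.7, -101.0]
contact_force: [-7.8, -5.7, 30.9]
gripper_width: 0.0156
time_s: 19.7
tcp_pos: [0.4374, 0.041, 0.0144]
eef_rot: [-179.9, -1.8, -101.0]
contact_force: [-12.0, 1.4, 25.4]
gripper_width: 0.0155
```

```bash
python3 -m inch '[{"x":0,"y":0,"z":-0.04,"yaw":0},{"x":0,"y":0,"z":0,"yaw":0}]'; python3 -m inch '[{"x":0,"y":0,"z":0,"yaw":0},{"x":0,"y":0,"z":0,"yaw":0},{"x":0,"y":0,"z":0,"yaw":0},{"x":0,"y":0,"z":0,"yaw":0},{"x":0,"y":0,"z":0,"yaw":0}]' 0 60
```

```text
time_s: 19.87
tcp_pos: [0.4384, 0.0415, 0.0163]
eef_rot: [-179.8, -1.8, -101.0]
contact_force: [-0.6, -0.2, -1.6]
gripper_width: 0.0153
time_s: 20.28
tcp_pos: [0.4392, 0.0418, 0.016]
eef_rot: [-179.8, -1.7, -101.0]
contact_force: [0.1, -0.2, 0.4]
gripper_width: 0.0417
```

```bash
python3 -m inch '[{"x":0,"y":0,"z":-0.4,"yaw":0},{"x":0,"y":0,"z":-0.8,"yaw":0},{"x":0,"y":0,"z":-1,"yaw":0},{"x":0,"y":0,"z":-1,"yaw":0},{"x":0,"y":0,"z":-1,"yaw":0}]'; python3 -m inch '[{"x":1,"y":-0.3,"z":-1,"yaw":0},{"x":1,"y":-0.3,"z":-0.5,"yaw":0},{"x":1,"y":-0.3,"z":0,"yaw":0},{"x":1,"y":-0.3,"z":0,"yaw":0},{"x":1,"y":-0.3,"z":0,"yaw":0}]';python3 -m inch '[{"x":1,"y":-0.3,"z":0,"yaw":0},{"x":1,"y":-0.3,"z":0,"yaw":0},{"x":0.5,"y":0,"z":0,"yaw":0},{"x":0,"y":0,"z":0,"yaw":0},{"x":0,"y":0,"z":0,"yaw":0}]'; python3 - <<'E'
from h import *
c=np.array([.453,.130]);t=np.radians(79);e=np.array([np.cos(t),np.sin(t)]);f=np.array([-e[1],e[0]])
for n in ('top','side'):
    img,d,K,T=snap(n,n+'14');W=world(d,K,T);h=cv2.cvtColor(img,cv2.COLOR_RGB2HSV)
    q=W[...,:2]-c;a=q@e;b=q@f
    bo=box(W,.35,.56,.03,.23,-.01,.014)&(h[...,1]>90)&(h[...,0]<25)
    if bo.sum(): print(n,'board a',np.percentile(a[bo],[1,99]).round(4),'b',np.percentile(b[bo],[1,99]).round(4))
    rim=(abs(a)<.075)&(abs(b)<.06)&(W[...,2]>.058)&(W[...,2]<.075)
    print(n,'rim a',np.percentile(a[rim],[1,99]).round(4),'b',np.percentile(b[rim],[1,99]).round(4),'z',np.median(W[rim][:,2]).round(4))
    for s in ((-.06,-.05),(.05,.06)): 
        k=rim&(a>s[0])&(a<s[1]); print(' z end',s,np.median(W[k][:,2]).round(4))
    rect(W,box(W,.5,.62,-.05,.05,.008,.03),'chalk')
    rect(W,box(W,.33,.41,-.16,-.07,.008,.06),'w1')
    rect(W,box(W,.7,.8,-.1,-.02,.008,.06),'w2')
    rect(W,box(W,.68,.78,-.3,-.16,.01,.2),'cone')
A=cv2.resize(cv2.imread('pics/top14.png')[70:270,100:300],(500,500),interpolation=cv2.INTER_CUBIC)
Bm=cv2.resize(cv2.imread('pics/top14.png')[185:250,185:265],(300,244),interpolation=cv2.INTER_CUBIC)
o=np.zeros((500,800,3),np.uint8);o[:,:500]=A;o[:244,500:]=Bm
o[250:475,500:]=cv2.resize(cv2.imread('pics/side14.png'),(300,225),interpolation=cv2.INTER_AREA)
cv2.imwrite('pics/c14.png',o)
E
```

```text
time_s: 20.7
tcp_pos: [0.4352, 0.0427, 0.1189]
eef_rot: [179.6, -2.3, -101.0]
contact_force: [0.4, -0.3, -0.4]
gripper_width: 0.0436
time_s: 21.12
tcp_pos: [0.4534, -0.0854, 0.1704]
eef_rot: [-179.7, -1.9, -100.5]
contact_force: [0.8, -0.1, -1.0]
gripper_width: 0.0436
time_s: 21.53
tcp_pos: [0.4564, -0.1568, 0.1727]
eef_rot: [-179.7, -1.9, -100.8]
contact_force: [-0.5, 0.4, 1.5]
gripper_width: 0.0436
top board a [0.044  0.0684] b [0.0412 0.0672]
top rim a [0.0371 0.0582] b [0.0062 0.043 ] z 0.0642
 z end (-0.06, -0.05) nan
 z end (0.05, 0.06) 0.0643
  return _methods._mean(a, axis=axis, dtype=dtype,
  ret = ret.dtype.type(ret / rcount)
Traceback (most recent call last):
  File "h.py", line 13, in rect
    k=1+np.argmax(s[1:,4]); P=W[l==k][:,:2].astype(np.float32)
        ~~~~~~~~~^^^^^^^^^
ValueError: attempt to get argmax of an empty sequence
```

```bash
python3 -m inch '[{"x":0.5,"y":0,"z":-1,"yaw":0},{"x":1,"y":0,"z":-1,"yaw":0},{"x":1,"y":0,"z":-1,"yaw":0},{"x":1,"y":0,"z":-1,"yaw":0},{"x":1,"y":0,"z":-0.5,"yaw":0}]'; python3 -m inch '[{"x":1,"y":0,"z":0,"yaw":0},{"x":0.5,"y":0,"z":0,"yaw":0},{"x":0,"y":0,"z":0,"yaw":0}]'; cat > chk.py <<'E'
from h import *
c=np.array([.453,.130]);t=np.radians(79);e=np.array([np.cos(t),np.sin(t)]);f=np.array([-e[1],e[0]])
for n in ('top','side'):
    img,d,K,T=snap(n,n+'15');W=world(d,K,T);h=cv2.cvtColor(img,cv2.COLOR_RGB2HSV)
    q=W[...,:2]-c;a=q@e;b=q@f
    bo=box(W,.35,.56,.03,.23,-.01,.014)&(h[...,1]>90)&(h[...,0]<25)
    rim=(abs(a)<.075)&(abs(b)<.06)&(W[...,2]>.058)&(W[...,2]<.075)
    for nm,m in (('board',bo),('rim',rim)):
        if m.sum(): print(n,nm,'a',np.percentile(a[m],[1,99]).round(4),'b',np.percentile(b[m],[1,99]).round(4),'z',np.median(W[m][:,2]).round(4))
    for nm,g in (('chalk',(.5,.62,-.05,.05,.008,.03)),('w1',(.33,.41,-.16,-.07,.008,.06)),('w2',(.7,.8,-.1,-.02,.008,.06)),('cone',(.68,.78,-.3,-.16,.01,.2))):
        m=box(W,*g)
        if m.any(): rect(W,m,nm)
A=cv2.resize(cv2.imread('pics/top15.png')[70:270,100:300],(500,500),interpolation=cv2.INTER_CUBIC)
Bm=cv2.resize(cv2.imread('pics/top15.png')[185:250,185:265],(300,244),interpolation=cv2.INTER_CUBIC)
o=np.zeros((500,800,3),np.uint8);o[:,:500]=A;o[:244,500:]=Bm
o[250:475,500:]=cv2.resize(cv2.imread('pics/side15.png'),(300,225),interpolation=cv2.INTER_AREA)
cv2.imwrite('pics/c15.png',o)
E
python3 chk.py
```

```text
time_s: 22.0
tcp_pos: [0.4341, -0.2596, 0.2895]
eef_rot: [179.8, -1.9, -100.1]
contact_force: [1.7, -0.3, 0.7]
gripper_width: 0.044
time_s: 22.25
tcp_pos: [0.4293, -0.299, 0.2957]
eef_rot: [-179.8, -2.0, -100.0]
contact_force: [1.2, 0.2, -0.3]
gripper_width: 0.0438
top board a [-0.0664  0.0673] b [-0.0678  0.0675] z 0.0045
top rim a [-0.0619  0.0684] b [-0.0473  0.0429] z 0.064
chalk c 0.5772 0.0097 size 0.051 0.034 ang 29.2 n 166 z 0.018
w2 c 0.7787 -0.0507 size 0.026 0.041 ang 79.3 n 87 z 0.022
side board a [-0.0669  0.0637] b [-0.0699  0.0642] z 0.0058
side rim a [-0.0668  0.0599] b [-0.0492  0.0402] z 0.0647
chalk c 0.5799 0.0064 size 0.05 0.037 ang 28.8 n 111 z 0.019
w1 c 0.3749 -0.1216 size 0.043 0.046 ang 84.0 n 169 z 0.021
w2 c 0.7792 -0.0673 size 0.04 0.046 ang 55.8 n 124 z 0.022
cone c 0.7385 -0.2439 size 0.051 0.048 ang 0.7 n 533 z 0.062
```

View pics/c15.png

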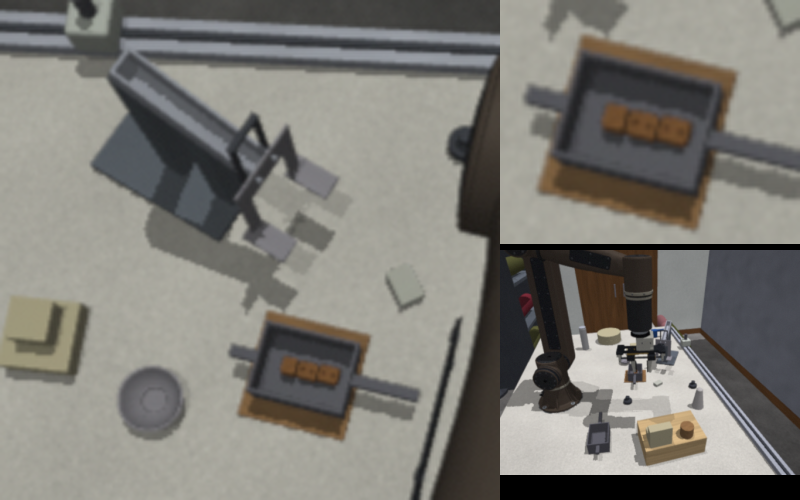

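The top view shows the filled tray level on the cardboard with three toggles in it at (290,368), (306,373) and (328,374). The chute is empty and the gate shut, and everything else is in place. Handing in.

```bash
python3 -c "
from plant import r
print(r.get_state()['qd'].round(2)); print(r.close_job())"
```

```text
[ 0.96 -0.15 -0.75 -0.26  0.   -0.26]
the job is handed in; nothing more can be done
None
```

The job is done and handed in at about 22.4 s. I drew the tray out by its lug, set it down and let go, then took it again by the handle. Its rim lifted the gate, to about 38 mm at first. I held it up until the toggles were in, lowered it to shut the gate, and set the tray on the cardboard.

**Last checks**
- All three toggles are in the tray, the chute is empty and the gate is shut.
- The tray is upright and level, with its rim at 64 mm, and about 2 mm off the cardboard's middle.
- The chalk, both weights and the cone measure where they were within the views' scatter. In the last top view the arm partly hid weight2, but the side view matched. I judged the dish and foam only by eye from the final picture.

**What went wrong or disagreed**
- **First grasp missed:** the jaws closed above the lug, because the fingers really stood about 30 mm higher than the reported TCP. I corrected for that from the cameras.
- **Gate lift too high for a moment:** while I held the tray up, the gate drifted to about 43 mm, above the 35–40 mm asked but short of the 50 mm stop.
- **Firm set-down:** putting the tray on the cardboard briefly read about 31 N upward (about 32 N in all) at the wrist, pressing through the tray.

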